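Set the leak tester's flow lever to the third click and start it

TASK

On the flute-repair bench, push the leak tester's flow lever along its slot from the home end towards the button with your fingertips, feel it click from notch to notch, stop it in the third notch past home without running on towards the fourth, and only then press the start button down and let it come up again. Push and press only: do not pinch the lever between the fingers, and leave the jar, screwdriver, cork block and brass weight standing where they are. Finish clear of everything, with the lever sitting in the third notch.

Things in the scene. Friction and masses are not known exactly. Their poses are not given: they have to be found in the camera images.
- tester: Leak tester: grey box 160 (its x) x 260 (its y) x 60 mm high, flat aluminium top, fixed to bench. Origin: centre of its underside, z up, +y along the lever's slot away from home. On the panel: slot at x=-35 mm from home y=-75 to fifth notch y=-5, six pairs of black marks (home heavier); start button x=-35, y=+85; round gauge 68 mm wide, 6 mm high at x=+36, y=+50; cork block near x=+45, y=-80.
- lever_top (a point): Centre of the top of the flow lever's black upright grip: 26 mm across the slot (tester's x), 12 mm along it (tester's y), its top 35 mm above the panel (95 mm above the bench), its underside 5 mm above the panel. It moves with the lever along the tester's +y.
- flow_lever (a joint): Lever travel along tester +y, m. 0 = home notch at the end stop (it starts there); notches every 14 mm: 0.014, 0.028, 0.042 (third), 0.056, 0.070 (end). Between notches it resists up to 5 N, most a quarter of the way on; past half-way it snaps ahead into the next notch and stays there, so the push drops to nothing at each click. Drag 25 N per m/s, friction 0.4 N: push slowly (about 30 mm/s).
- start_button_top (a point): Centre of the top of the round grey start button, 26 mm across, standing in a dark housing on the tester's panel; pressed straight down.
- start_button (a joint): How far the start button is pressed, in m: 0 = up, 0.006 = fully down (5 N); it counts as pressed beyond 0.004 and springs up when let go.
- pad_jar_mid (a point): Centre of a clear jar with white lid, 48 mm across, 45 mm high, standing on the bench to the right (-y side) of the tester. Bystander.
- driver_grip (a point): Middle of the handle of a screwdriver 150 mm long lying on the bench to the left (+y side) of the tester. Bystander.
- cork_block_mid (a point): Centre of a cork block 30 x 26 mm, 22 mm high, standing on the tester's panel. Bystander.
- weight_mid (a point): A brass weight with a knob, 40 mm across and 42 mm high, standing on the bench behind (+x side of) the tester; the point is on its axis 20 mm up. Bystander.

How it is judged (in metres and radians):
On the way, in this order (a step that is already met when the one before it is completed fails the run):
1. the lever sits in the third notch, the button not yet pressed (value of joint flow_lever between 0.039 and 0.045 m and velocity of joint flow_lever between -0.01 and 0.01 m/s and value of joint start_button below 0.0015 m), for 0.3 s.
2. then the start button is pressed down (value of joint start_button above 0.004 m), for 0.05 s.
At the end, for the whole second after the job is handed in: The lever rests in the third notch (joint flow_lever 0.042 within 0.003 m), the start button has been pressed and is up again (below 0.0015 m), and the jar, screwdriver, cork block and weight are within 20 mm of where they stood (all of step 1 and distance of each of pad_jar_mid, cork_block_mid, weight_mid, driver_grip from where it was at the start of the episode below 0.02 m); the robot touches nothing.
It fails at once if the lever ran on past the third notch (more than half-way to the fourth, beyond 0.050 m) (value of joint flow_lever above 0.05 m).
It fails at once if the start button was pressed before the lever was in the third notch (value of joint start_button above 0.003 m and value of joint flow_lever below 0.037 m).
It fails at once if the lever was pinched between the fingers (horizontal distance between the grasp point and lever_top below 0.009 m and z of the grasp point in the frame of lever_top below 0.014 m and contact force between the fingers and flow_lever above 0.5 N).
It fails at once if a bystander was moved, lifted or carried by more than 20 mm (distance of any of pad_jar_mid, cork_block_mid, weight_mid, driver_grip from where it was at the start of the episode above 0.02 m).
It also fails if it takes over 58 s, if anything falls off the work surface, if the arm or the gripper's body presses on something with over 40 N, if the wrist force passes 120 N, or if a joint passes its speed limit or range.

ROBOT

A 6-joint arm with a two-finger parallel gripper is mounted at the origin on the work surface. World frame = base frame: x ahead of the robot, y to its left, z up, the work surface at z = 0. Lengths are in mm, angles in rad, forces in N, time in s.
With the tool pointing down it reaches from about 250 to 850 mm from the base axis. Payload 12.5 kg.
Tool frame: the origin (TCP) lies between the finger pads; the fingertips stand 11 mm ahead of it and the grasp point (between the pads) lies 8 mm behind it; z points along the fingers, y is the direction in which the jaws open and shut (so a half turn about z gives the same grasp; the last joint's range is limited). The gripper opens to 93 mm and grips with 3 to 60 N. Pads are 15 mm wide; open, the fingers measure 128 mm over their backs; the gripper's body (75 mm by 188 mm) begins 65 mm behind the grasp point.
Start: joints at [1.209, 0.351, 1.652, -0, 1.139, -0.085], TCP at [150.272, 529.058, 229.633] pointing down, gripper open.
Joint ranges: [-2.75, 2.75], [-0.79, 2.1], [0.01, 2.65], [-1.57, 4.71], [0.07, 3.14], [-2.87, 2.87]. Speed limits (rad/s): [2.22, 2.22, 2.79, 3.14, 3.14, 3.14].

INTERFACE

Orientations are given as a unit quaternion [x, y, z, w].
In Python, from plant import env, imaging, finish_job gives the robot as it stands.
- The arm moves only by the tool drive_tool, never from a script. Its argument "targets" is a list of rows, each an object with "dp": the shift along the tool's x, y, z in mm, a list of three; "spin": the turn about the tool's z in degrees; "fingers": the closure, from 0 (fully open) to 1 (shut). A call has 1 to 10 rows; each row shifts and turns the commanded pose from where the row before left it, along the tool's axes as they then stand; what a row does not reach is not made up. A row lasts 1/10 s, in which the tool goes at most 50 mm and 8.59 degrees, less where a joint would pass 70% of its speed; a pose out of reach is approached as far as the arm can. A call with a gripper value outside its range is refused whole. The fingers move at their own pace and stop on an object; "newtons" is the grip in N (left out, the last holds). Time passes only in rows, so rows that do not move let the fingers close. It gives the time, the measured TCP pose, the force and the opening at its end, in the units of the state.
- env.get_state(): the state, without advancing time (a new reading comes with each control period).
- imaging.read_camera(name): name is "side" or "top"; returns a dict with "img" (384x512x3 uint8, red, green, blue), "mtx" (3x3 intrinsics, pixels), "R" (3x3) and "t" (3): a world point X has camera coordinates R X + t. Camera axes: x right, y down, z forward; pixel columns grow to the right and rows downward; lengths in mm; the calibration is good to about 2 mm. A picture is of the moment at which its call begins. There is no depth.
- finish_job(): hands the job in, once; it reports no verdict.
The state is a dict: "time": time; "joint_positions": joint angles; "dq": joint speeds; "effort": joint torques, N m; "position": TCP position; "orientation": TCP orientation; "wrist_force": force on the tool from outside, world axes, zero at the start; "wrist_torque": the same for the moment, N m; "finger_gap": finger opening in mm.
Only numpy, scipy, OpenCV 4.12 (cv2) and the standard library are available. Lean on these libraries where they do the work, as an engineer would, in place of code of your own. Each camera call takes 0.05 s, during which the arm holds its last target.

## Working session

There is one attempt and no reset: what is moved stays moved. The work goes in short steps, Python scripts to look and compute and a tool call to move; the robot and the scene stay as the last step left them, time stands still between calls to the robot, and variables do not carry over. Pictures are saved under pics/ and viewed, and the job is handed in when it is done.

Besides the shell and the picture viewer there is one more tool, called after "Call:" as name([rows], argument=value, ...), one row to a line, values as JSON. drive_tool: Moves the arm, as the interface text tells. Its arguments: {"type":"object","properties":{"targets":{"type":"array"},"newtons":{"type":"number"}},"required":["targets"]}

```bash
mkdir -p pics; ls; python3 - <<'E'
from plant import env, imaging
import cv2,pickle
s=env.get_state();print(s)
d={}
for n in("side","top"):
    c=imaging.read_camera(n);d[n]=c
    cv2.imwrite(f"pics/{n}0.png",c["img"][:,:,::-1]);print(n,c["mtx"],c["R"],c["t"])
pickle.dump(d,open("cam0.pkl","wb"))
E
```

```text
pics
{'time': 0.0, 'joint_positions': array([ 1.20941013e+00,  3.51204354e-01,  1.65242947e+00, -1.76720749e-05,
        1.13911580e+00, -8.46098328e-02]), 'dq': array([-0.00118683, -0.00037935,  0.00055459, -0.00083823, -0.0005979 ,
       -0.00068268]), 'effort': array([ 1.20508204e-03, -4.97325361e+01, -2.85254234e+01,  6.99131750e-02,
        2.57658534e-02, -1.36186623e-04]), 'position': array([150.15535878, 528.75394949, 229.11684587]), 'orientation': array([ 1.37943197e-01,  9.90439973e-01, -5.65936303e-04, -1.20110054e-04]), 'wrist_force': array([-0.15345579, -0.49320295, -0.1693028 ]), 'wrist_torque': array([0.05737601, 0.03641297, 0.01403073]), 'finger_gap': 92.89508940492718}
side [[414.28333491   0.         257.20028412]
 [  0.         414.28333491 194.96397274]
 [  0.           0.           1.        ]] [[ 0.88881836 -0.45824117 -0.00411796]
 [-0.32969137 -0.63318636 -0.7002704 ]
 [ 0.31828529  0.62377085 -0.71386582]] [-500.41930564  293.93859837  715.76752569]
top [[377.66515603   0.         252.33417952]
 [  0.         377.66515603 186.0507247 ]
 [  0.           0.           1.        ]] [[ 0.00614948 -0.99977063 -0.02051532]
 [-0.99467304 -0.00400451 -0.10300248]
 [ 0.1028967   0.02103945 -0.99446951]] [ 65.90720909 602.47022057 988.4224156 ]
```

View pics/side0.png

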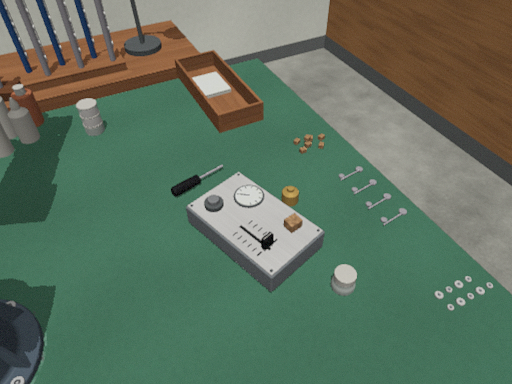

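View pics/top0.png

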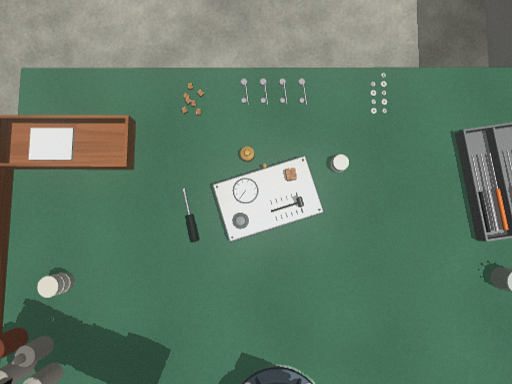

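```bash
cat > h.py <<'E'
import numpy as np,cv2,pickle
def ray(c,uv,z):
    K,R,t=c["mtx"],c["R"],c["t"]
    d=R.T@np.linalg.inv(K)@np.array([uv[0],uv[1],1.]);C=-R.T@t
    return C+d*(z-C[2])/d[2]
def proj(c,X):
    p=c["mtx"]@(c["R"]@np.asarray(X,float)+c["t"]);return p[:2]/p[2]
def tri(c1,u1,c2,u2):
    P=[c["mtx"]@np.c_[c["R"],c["t"]] for c in(c1,c2)]
    X=cv2.triangulatePoints(P[0],P[1],np.array(u1,float).reshape(2,1),np.array(u2,float).reshape(2,1));return (X[:3]/X[3]).ravel()
def crop(c,x0,y0,x1,y1,s,name):
    cv2.imwrite(name,cv2.resize(c["img"][y0:y1,x0:x1,::-1],None,fx=s,fy=s,interpolation=cv2.INTER_CUBIC))
E
python3 - <<'E'
from h import *
d=pickle.load(open("cam0.pkl","rb"))
crop(d["top"],200,140,340,250,5,"pics/topc.png");crop(d["side"],170,165,335,285,4,"pics/sidec.png")
for n in d:
    im=d[n]["img"].astype(int);g=im.min(2)
    m=(g>(150)).astype(np.uint8)
    m=cv2.morphologyEx(m,cv2.MORPH_CLOSE,np.ones((7,7)))
    for c in cv2.findContours(m,0,2)[0]:
        if 3000<cv2.contourArea(c)<20000:
            h=cv2.convexHull(c); q,_=cv2.approxPolyDP(h,6,True),0
            print(n,cv2.contourArea(c),cv2.minAreaRect(c),q.reshape(-1,2).tolist())
            for p in q.reshape(-1,2):print(ray(d[n],p,60).round(1))
E
```

```text
side 6532.0 ((254.6103057861328, 217.9731903076172), (119.33132934570312, 67.38497161865234), 39.47246170043945) [[188, 205], [239, 172], [322, 230], [270, 274]]
[459.  124.6  60. ]
[602.5 169.1  60. ]
[677.3 -67.8  60. ]
[ 532.4 -112.1   60. ]
side 8449.5 ((215.5, 29.0), (58.0, 225.0), 90.0) [[328, 0], [323, 34], [227, 58], [111, 30], [103, 5]]
[1377.3  944.6   60. ]
[1183.4  689.8   60. ]
[806.2 687.2  60. ]
[ 519.1 1077.2   60. ]
[ 545.9 1325.6   60. ]
top 5568.5 ((267.48394775390625, 198.1254425048828), (59.13865280151367, 97.4692611694336), 72.52522277832031) [[304, 156], [322, 211], [230, 240], [213, 185]]
[679.5 -67.6  60. ]
[ 534.8 -113.1   60. ]
[458.4 125.4  60. ]
[601.6 172.   60. ]
top 3376.5 ((370.0, 26.0), (52.0, 92.0), 90.0) [[414, 0], [413, 42], [353, 52], [324, 28], [342, 0]]
[1113.9 -371.8   60. ]
[ 993.4 -364.6   60. ]
[ 965.7 -202.3   60. ]
[1034.4 -124.9   60. ]
[1115.2 -175.4   60. ]
```

View pics/topc.png

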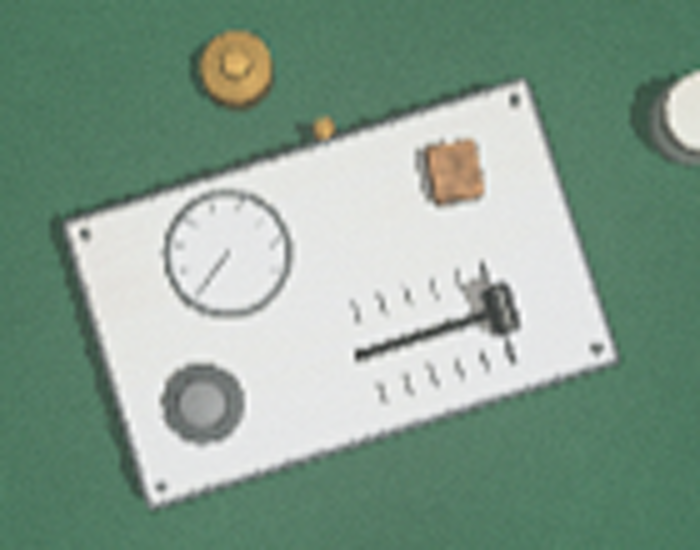

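View pics/sidec.png

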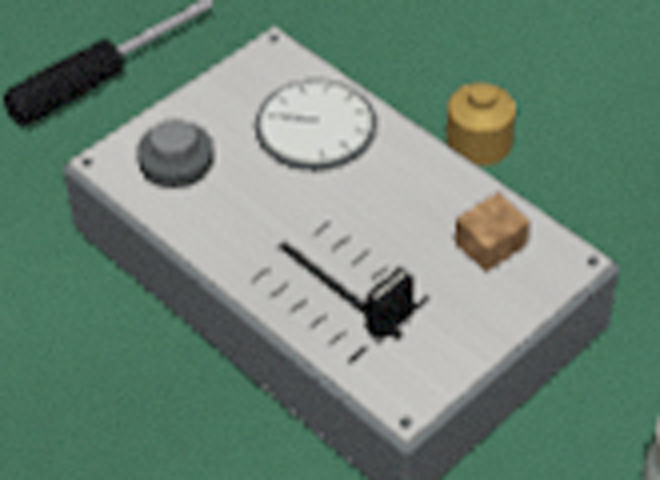

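```bash
python3 - <<'E'
from h import *
d=pickle.load(open("cam0.pkl","rb"));T,S=d["top"],d["side"]
tc=lambda a,b:((a+.5)/5-.5+200,(b+.5)/5-.5+140)
sc=lambda a,b:((a+.5)/4-.5+170,(b+.5)/4-.5+165)
a=np.radians(17.7);ex=np.array([np.cos(a),np.sin(a)]);ey=np.array([-ex[1],ex[0]])
o=np.array([568.4,29.0])
def loc(p):q=p[:2]-o;return (q@ex).round(1),(q@ey).round(1)
for n,x,y in(("home",-35,-75),("third",-35,-33),("button",-35,85)):print(n,(o+x*ex+y*ey).round(1))
scr=[(85,233),(515,100),(597,348),(161,486)]
P=[ray(T,tc(*p),60) for p in scr];print("screws",[loc(p) for p in P],np.mean(P,0))
scs=[(87,161),(274,38),(593,261),(405,422)]
P=[ray(S,sc(*p),60) for p in scs];print("screwsS",[loc(p) for p in P],np.mean(P,0))
print("gauge",loc(ray(T,tc(228,253),66)),loc(ray(S,sc(316,122),66)))
b=tri(T,tc(204,401),S,sc(178,134));print("button",b,loc(b))
l=tri(T,tc(500,300),S,sc(392,283));print("lever",l,loc(l))
print("lever t",loc(ray(T,tc(500,308),95)))
X=np.r_[o-35*ex-75*ey,95];print("pred lever px", (proj(T,X)-[200,140])*5,(proj(S,X)-[170,165])*4)
E
```

```text
home [557.9 -53.1]
third [545.1 -13.1]
button [509.2  99.3]
screws [(np.float64(69.2), np.float64(118.0)), (np.float64(68.5), np.float64(-119.3)), (np.float64(-68.5), np.float64(-119.2)), (np.float64(-69.0), np.float64(118.4))] [568.6039701   28.50802677  60.        ]
screwsS [(np.float64(-69.8), np.float64(119.4)), (np.float64(68.6), np.float64(119.2)), (np.float64(68.6), np.float64(-119.1)), (np.float64(-69.9), np.float64(-118.7))] [567.76240032  29.00506981  60.        ]
gauge (np.float64(35.9), np.float64(49.2)) (np.float64(34.1), np.float64(48.4))
button [510.57754252  97.75567126  81.3569045 ] (np.float64(-34.2), np.float64(83.1))
lever [560.75258251 -51.42508934  91.46915725] (np.float64(-31.7), np.float64(-74.3))
lever t (np.float64(-34.6), np.float64(-73.5))
pred lever px [501.06665728 305.78794096] [389.27514371 281.11188264]
```

Call:
drive_tool([
  {"dp":[0,0,0],"spin":8,"fingers":1},
  {"dp":[0,0,0],"spin":8,"fingers":1},
  {"dp":[0,0,0],"spin":8,"fingers":1},
  {"dp":[0,0,0],"spin":8,"fingers":1},
  {"dp":[0,0,0],"spin":8,"fingers":1},
  {"dp":[0,0,0],"spin":8,"fingers":1},
  {"dp":[0,0,0],"spin":8.5,"fingers":1},
  {"dp":[0,0,0],"spin":0,"fingers":1},
], newtons=20)

```text
time: 0.9
position: [150.2, 528.9, 229.4]
orientation: [0.591, 0.806, -0.0, 0.0]
wrist_force: [-0.8, -0.3, -0.1]
finger_gap: 33.4
```

Call:
drive_tool([
  {"dp":[-39.7,11.85,0],"spin":0,"fingers":1},
  {"dp":[-39.7,11.85,0],"spin":0,"fingers":1},
  {"dp":[-39.7,11.85,0],"spin":0,"fingers":1},
  {"dp":[-39.7,11.85,0],"spin":0,"fingers":1},
  {"dp":[-39.7,11.85,0],"spin":0,"fingers":1},
  {"dp":[-39.7,11.85,0],"spin":0,"fingers":1},
  {"dp":[-39.7,11.85,0],"spin":0,"fingers":1},
  {"dp":[-39.7,11.85,0],"spin":0,"fingers":1},
  {"dp":[-39.7,11.85,0],"spin":0,"fingers":1},
  {"dp":[-39.7,11.85,0],"spin":0,"fingers":1},
])

```text
time: 1.9
position: [384.1, 185.1, 229.7]
orientation: [0.588, 0.809, 0.0, 0.0]
wrist_force: [0.7, 0.2, 0.8]
finger_gap: 0.4
```

Call:
drive_tool([
  {"dp":[-39.7,11.85,0],"spin":0,"fingers":1},
  {"dp":[-39.7,11.85,0],"spin":0,"fingers":1},
  {"dp":[-39.7,11.85,0],"spin":0,"fingers":1},
  {"dp":[-39.7,11.85,0],"spin":0,"fingers":1},
  {"dp":[-39.7,11.85,0],"spin":0,"fingers":1},
  {"dp":[-39.7,11.85,0],"spin":0,"fingers":1},
  {"dp":[-39.7,11.85,0],"spin":0,"fingers":1},
  {"dp":[-39.7,11.85,0],"spin":0,"fingers":1},
  {"dp":[0,0,0],"spin":0,"fingers":1},
  {"dp":[0,0,0],"spin":0,"fingers":1},
])

```text
time: 2.9
position: [569.8, -87.6, 229.0]
orientation: [0.589, 0.808, -0.0, -0.001]
wrist_force: [-0.1, 0.2, 0.7]
finger_gap: 0.1
```

Call:
drive_tool([
  {"dp":[0,0,30],"spin":0,"fingers":1},
  {"dp":[0,0,30],"spin":0,"fingers":1},
  {"dp":[0,0,30],"spin":0,"fingers":1},
  {"dp":[0,0,20],"spin":0,"fingers":1},
  {"dp":[0,0,0],"spin":0,"fingers":1},
])

```text
time: 3.4
position: [568.1, -85.8, 117.4]
orientation: [0.589, 0.808, -0.001, -0.002]
wrist_force: [0.3, 0.6, 0.4]
finger_gap: 0.9
```

```bash
python3 - <<'E'
from plant import env, imaging
from h import *
c=imaging.read_camera("side");crop(c,190,130,350,280,5,"pics/s1.png")
print(env.get_state()["position"])
p=env.get_state()["position"]+[0,0,-11];print((proj(c,p)-[190,130])*5)
E
```

```text
[569.21895604 -86.17550774 119.2451183 ]
[456.50404643 554.80046166]
```

View pics/s1.png

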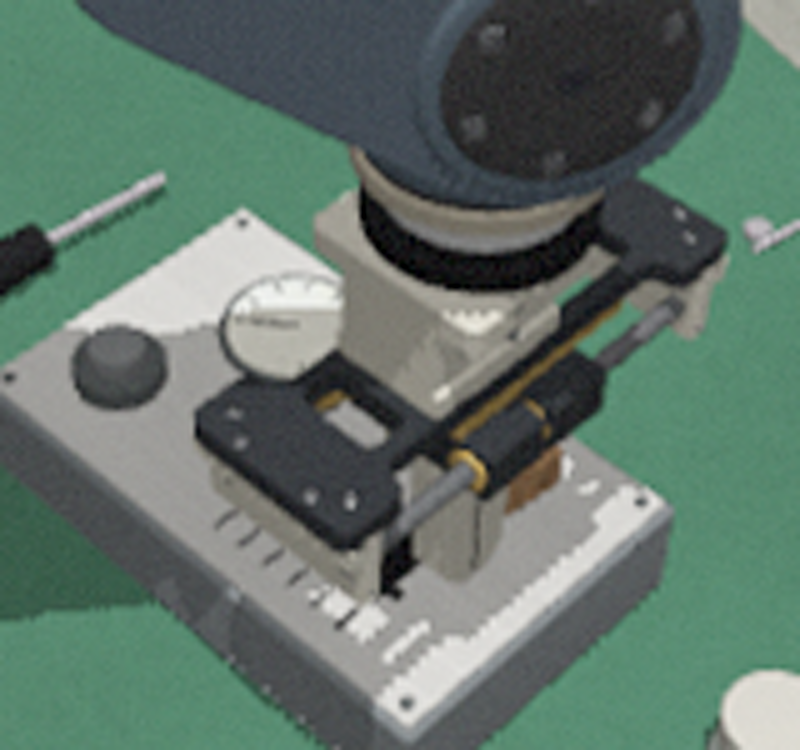

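The closed fingertips are at about (457,570) in the crop. They stand behind the lever at (400,560), and the cork at (535,480) is clear. I'll lower them to lever height, then creep forward.

Call:
drive_tool([
  {"dp":[0,0,11],"spin":0,"fingers":1},
  {"dp":[0,0,11],"spin":0,"fingers":1},
  {"dp":[0,0,11],"spin":0,"fingers":1},
  {"dp":[0,0,0],"spin":0,"fingers":1},
  {"dp":[0,0,0],"spin":0,"fingers":1},
  {"dp":[0,0,0],"spin":0,"fingers":1},
])

```text
time: 4.05
position: [570.4, -87.4, 87.0]
orientation: [0.59, 0.807, 0.0, 0.0]
wrist_force: [-0.0, -0.1, 0.4]
finger_gap: 0.7
```

Call:
drive_tool([
  {"dp":[3,0,0],"spin":0,"fingers":1},
  {"dp":[3,0,0],"spin":0,"fingers":1},
  {"dp":[3,0,0],"spin":0,"fingers":1},
  {"dp":[3,0,0],"spin":0,"fingers":1},
  {"dp":[3,0,0],"spin":0,"fingers":1},
  {"dp":[0,0,0],"spin":0,"fingers":1},
  {"dp":[0,0,0],"spin":0,"fingers":1},
])

```text
time: 4.75
position: [565.6, -73.0, 86.7]
orientation: [0.59, 0.807, 0.0, 0.0]
wrist_force: [0.4, 0.0, 0.3]
finger_gap: 0.3
```

Call:
drive_tool([
  {"dp":[2,0,0],"spin":0,"fingers":1},
  {"dp":[2,0,0],"spin":0,"fingers":1},
  {"dp":[2,0,0],"spin":0,"fingers":1},
  {"dp":[0,0,0],"spin":0,"fingers":1},
  {"dp":[0,0,0],"spin":0,"fingers":1},
])

```text
time: 5.25
position: [563.7, -67.3, 86.6]
orientation: [0.59, 0.807, -0.0, 0.0]
wrist_force: [-0.3, 0.1, -1.0]
finger_gap: 0.3
```

Call:
drive_tool([
  {"dp":[1.5,0,0],"spin":0,"fingers":1},
  {"dp":[0,0,0],"spin":0,"fingers":1},
  {"dp":[0,0,0],"spin":0,"fingers":1},
])

```text
time: 5.55
position: [563.4, -66.0, 86.7]
orientation: [0.59, 0.807, -0.0, 0.0]
wrist_force: [0.2, -1.0, -0.7]
finger_gap: -0.0
```

Call:
drive_tool([
  {"dp":[1.5,0,0],"spin":0,"fingers":1},
  {"dp":[0,0,0],"spin":0,"fingers":1},
  {"dp":[0,0,0],"spin":0,"fingers":1},
])

```text
time: 5.85
position: [562.9, -64.6, 86.7]
orientation: [0.59, 0.807, -0.0, 0.0]
wrist_force: [0.7, -4.0, -0.2]
finger_gap: 0.4
```

Call:
drive_tool([
  {"dp":[1.5,0,0],"spin":0,"fingers":1},
  {"dp":[0,0,0],"spin":0,"fingers":1},
  {"dp":[0,0,0],"spin":0,"fingers":1},
])

```text
time: 6.15
position: [562.5, -63.1, 86.7]
orientation: [0.59, 0.807, -0.0, 0.0]
wrist_force: [1.3, -4.1, -0.3]
finger_gap: 0.5
```

Call:
drive_tool([
  {"dp":[1.5,0,0],"spin":0,"fingers":1},
  {"dp":[0,0,0],"spin":0,"fingers":1},
  {"dp":[0,0,0],"spin":0,"fingers":1},
])

```text
time: 6.45
position: [561.9, -61.4, 86.7]
orientation: [0.59, 0.807, 0.0, -0.0]
wrist_force: [1.1, -2.0, 1.3]
finger_gap: 0.2
```

Call:
drive_tool([
  {"dp":[1,0,0],"spin":0,"fingers":1},
  {"dp":[0,0,0],"spin":0,"fingers":1},
  {"dp":[0,0,0],"spin":0,"fingers":1},
])

```text
time: 6.75
position: [561.4, -60.3, 86.5]
orientation: [0.59, 0.807, 0.0, -0.0]
wrist_force: [0.2, 0.2, -0.4]
finger_gap: 0.6
```

Call:
drive_tool([
  {"dp":[1,0,0],"spin":0,"fingers":1},
  {"dp":[0,0,0],"spin":0,"fingers":1},
  {"dp":[0,0,0],"spin":0,"fingers":1},
])

```text
time: 7.05
position: [561.3, -59.6, 86.6]
orientation: [0.59, 0.807, -0.0, -0.0]
wrist_force: [-0.4, -0.4, 0.3]
finger_gap: 0.1
```

Call:
drive_tool([
  {"dp":[1,0,0],"spin":0,"fingers":1},
  {"dp":[0,0,0],"spin":0,"fingers":1},
  {"dp":[0,0,0],"spin":0,"fingers":1},
])

```text
time: 7.35
position: [561.0, -58.7, 86.7]
orientation: [0.59, 0.807, 0.0, -0.0]
wrist_force: [0.3, -0.3, 0.1]
finger_gap: 0.5
```

First click felt. Continuing.

Call:
drive_tool([
  {"dp":[2,0,0],"spin":0,"fingers":1},
  {"dp":[2,0,0],"spin":0,"fingers":1},
  {"dp":[0,0,0],"spin":0,"fingers":1},
  {"dp":[0,0,0],"spin":0,"fingers":1},
])

```text
time: 7.75
position: [559.8, -54.8, 86.7]
orientation: [0.59, 0.807, 0.0, 0.0]
wrist_force: [0.1, 0.2, 0.5]
finger_gap: 0.2
```

Call:
drive_tool([
  {"dp":[2,0,0],"spin":0,"fingers":1},
  {"dp":[2,0,0],"spin":0,"fingers":1},
  {"dp":[0,0,0],"spin":0,"fingers":1},
  {"dp":[0,0,0],"spin":0,"fingers":1},
])

```text
time: 8.15
position: [558.7, -51.3, 86.7]
orientation: [0.59, 0.807, -0.0, 0.0]
wrist_force: [0.9, -4.6, -0.9]
finger_gap: 0.4
```

Call:
drive_tool([
  {"dp":[2,0,0],"spin":0,"fingers":1},
  {"dp":[0,0,0],"spin":0,"fingers":1},
  {"dp":[0,0,0],"spin":0,"fingers":1},
])

```text
time: 8.45
position: [558.1, -49.3, 86.7]
orientation: [0.59, 0.807, -0.0, 0.0]
wrist_force: [1.6, -4.9, 0.7]
finger_gap: 0.6
```

Call:
drive_tool([
  {"dp":[1,0,0],"spin":0,"fingers":1},
  {"dp":[0,0,0],"spin":0,"fingers":1},
  {"dp":[0,0,0],"spin":0,"fingers":1},
])

```text
time: 8.75
position: [557.7, -48.1, 86.6]
orientation: [0.59, 0.807, 0.0, -0.0]
wrist_force: [0.9, -3.8, -0.0]
finger_gap: 0.7
```

Call:
drive_tool([
  {"dp":[1,0,0],"spin":0,"fingers":1},
  {"dp":[0,0,0],"spin":0,"fingers":1},
  {"dp":[0,0,0],"spin":0,"fingers":1},
])

```text
time: 9.05
position: [557.1, -46.9, 86.5]
orientation: [0.59, 0.807, 0.0, -0.0]
wrist_force: [-0.7, 0.5, 0.5]
finger_gap: 0.1
```

Second click felt. Now for the third, stopping as soon as it drops.

Call:
drive_tool([
  {"dp":[2,0,0],"spin":0,"fingers":1},
  {"dp":[2,0,0],"spin":0,"fingers":1},
  {"dp":[2,0,0],"spin":0,"fingers":1},
  {"dp":[2,0,0],"spin":0,"fingers":1},
  {"dp":[0,0,0],"spin":0,"fingers":1},
  {"dp":[0,0,0],"spin":0,"fingers":1},
])

```text
time: 9.65
position: [554.9, -39.7, 86.6]
orientation: [0.59, 0.807, -0.0, 0.0]
wrist_force: [0.9, -0.9, -0.1]
finger_gap: 0.7
```

Call:
drive_tool([
  {"dp":[2,0,0],"spin":0,"fingers":1},
  {"dp":[2,0,0],"spin":0,"fingers":1},
  {"dp":[0,0,0],"spin":0,"fingers":1},
  {"dp":[0,0,0],"spin":0,"fingers":1},
])

```text
time: 10.05
position: [553.8, -36.0, 86.6]
orientation: [0.59, 0.807, -0.0, 0.0]
wrist_force: [0.3, -3.3, -0.7]
finger_gap: 0.4
```

Call:
drive_tool([
  {"dp":[1,0,0],"spin":0,"fingers":1},
  {"dp":[0,0,0],"spin":0,"fingers":1},
  {"dp":[0,0,0],"spin":0,"fingers":1},
])

```text
time: 10.35
position: [553.4, -34.8, 86.6]
orientation: [0.59, 0.807, -0.0, -0.0]
wrist_force: [-0.6, -3.6, -0.1]
finger_gap: 0.3
```

Call:
drive_tool([
  {"dp":[1,0,0],"spin":0,"fingers":1},
  {"dp":[0,0,0],"spin":0,"fingers":1},
  {"dp":[0,0,0],"spin":0,"fingers":1},
])

```text
time: 10.65
position: [553.1, -33.6, 86.6]
orientation: [0.59, 0.807, 0.0, -0.0]
wrist_force: [-0.2, -0.2, 0.3]
finger_gap: 0.6
```

The force dropped again, so that is the third click. I'll back off, raise, and check with the cameras.

Call:
drive_tool([
  {"dp":[-5,0,0],"spin":0,"fingers":1},
  {"dp":[-10,0,0],"spin":0,"fingers":1},
  {"dp":[-10,0,0],"spin":0,"fingers":1},
  {"dp":[0,0,-20],"spin":0,"fingers":1},
  {"dp":[0,0,-40],"spin":0,"fingers":1},
  {"dp":[0,0,-40],"spin":0,"fingers":1},
  {"dp":[0,-40,-40],"spin":0,"fingers":1},
  {"dp":[-40,-40,0],"spin":0,"fingers":1},
  {"dp":[-40,-40,0],"spin":0,"fingers":1},
  {"dp":[-40,-40,0],"spin":0,"fingers":1},
])

```text
time: 11.65
position: [457.1, -203.7, 222.6]
orientation: [0.59, 0.807, 0.0, 0.001]
wrist_force: [0.6, -0.7, 0.9]
finger_gap: 0.6
```

```bash
python3 - <<'E'
from plant import env, imaging
from h import *
d={n:imaging.read_camera(n) for n in("side","top")};pickle.dump(d,open("cam1.pkl","wb"))
crop(d["side"],170,130,335,285,4,"pics/s2.png");crop(d["top"],200,140,340,250,5,"pics/t2.png")
print(env.get_state()["position"],env.get_state()["time"])
E
```

```text
[ 455.92602786 -206.4208032   222.29787541] 11.75
```

View pics/s2.png

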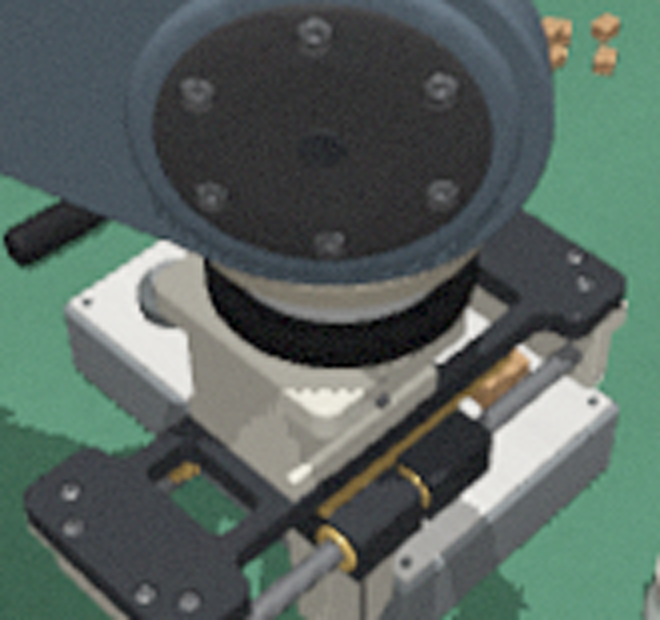

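View pics/t2.png

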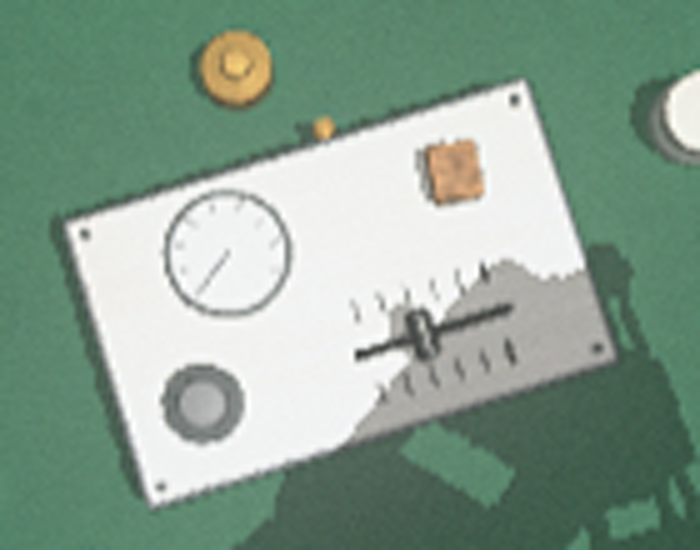

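The top view shows the lever at crop (422,335), on the fourth mark pair counting home as first. That is the third notch. The cork and weight have not moved. Next is the button, at about (510, 99).

Call:
drive_tool([
  {"dp":[34.3,18,0],"spin":0,"fingers":1},
  {"dp":[34.3,18,0],"spin":0,"fingers":1},
  {"dp":[34.3,18,0],"spin":0,"fingers":1},
  {"dp":[34.3,18,0],"spin":0,"fingers":1},
  {"dp":[34.3,18,0],"spin":0,"fingers":1},
  {"dp":[34.3,18,0],"spin":0,"fingers":1},
  {"dp":[34.3,18,0],"spin":0,"fingers":1},
  {"dp":[34.3,18,0],"spin":0,"fingers":1},
  {"dp":[0,0,0],"spin":0,"fingers":1},
  {"dp":[0,0,0],"spin":0,"fingers":1},
])

```text
time: 12.75
position: [512.2, 103.9, 221.8]
orientation: [0.59, 0.808, -0.0, -0.0]
wrist_force: [0.3, -1.3, 0.1]
finger_gap: 0.5
```

Call:
drive_tool([
  {"dp":[-4.2,-4,0],"spin":0,"fingers":1},
  {"dp":[0,0,30],"spin":0,"fingers":1},
  {"dp":[0,0,30],"spin":0,"fingers":1},
  {"dp":[0,0,30],"spin":0,"fingers":1},
  {"dp":[0,0,20],"spin":0,"fingers":1},
  {"dp":[0,0,0],"spin":0,"fingers":1},
  {"dp":[0,0,0],"spin":0,"fingers":1},
  {"dp":[0,0,0],"spin":0,"fingers":1},
])

```text
time: 13.55
position: [510.3, 97.8, 113.3]
orientation: [0.591, 0.807, 0.001, 0.001]
wrist_force: [0.7, -0.1, -0.3]
finger_gap: 0.3
```

```bash
python3 - <<'E'
from plant import env, imaging
from h import *
c=imaging.read_camera("side");crop(c,170,100,330,240,5,"pics/s3.png")
p=env.get_state()["position"];print(p,(proj(c,p+[0,0,-11])-[170,100])*5)
E
```

```text
[510.29624269  97.92686715 113.31128891] [215.63448792 455.80148567]
```

View pics/s3.png

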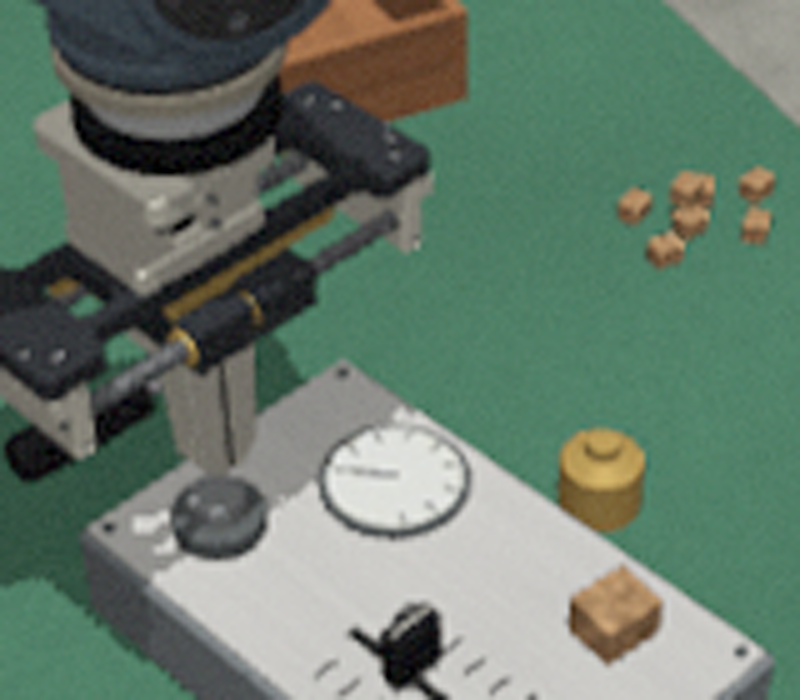

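The fingertips at (215,460) hang over the button at (220,500), and the lever is still in its notch. I'll descend onto the button.

Call:
drive_tool([
  {"dp":[0,0,6],"spin":0,"fingers":1},
  {"dp":[0,0,6],"spin":0,"fingers":1},
  {"dp":[0,0,4],"spin":0,"fingers":1},
  {"dp":[0,0,0],"spin":0,"fingers":1},
  {"dp":[0,0,0],"spin":0,"fingers":1},
])

```text
time: 14.1
position: [509.6, 98.3, 95.9]
orientation: [0.59, 0.807, -0.0, -0.0]
wrist_force: [-0.3, -0.2, -0.8]
finger_gap: 0.4
```

Call:
drive_tool([
  {"dp":[0,0,2],"spin":0,"fingers":1},
  {"dp":[0,0,2],"spin":0,"fingers":1},
  {"dp":[0,0,0],"spin":0,"fingers":1},
  {"dp":[0,0,0],"spin":0,"fingers":1},
])

```text
time: 14.5
position: [509.8, 98.3, 92.1]
orientation: [0.59, 0.807, 0.0, 0.0]
wrist_force: [0.3, 1.3, 2.0]
finger_gap: 0.6
```

Call:
drive_tool([
  {"dp":[0,0,2],"spin":0,"fingers":1},
  {"dp":[0,0,0],"spin":0,"fingers":1},
  {"dp":[0,0,0],"spin":0,"fingers":1},
])

```text
time: 14.8
position: [509.8, 98.3, 90.1]
orientation: [0.59, 0.807, 0.0, 0.0]
wrist_force: [0.0, 0.7, 3.0]
finger_gap: 0.4
```

Call:
drive_tool([
  {"dp":[0,0,2],"spin":0,"fingers":1},
  {"dp":[0,0,0],"spin":0,"fingers":1},
  {"dp":[0,0,0],"spin":0,"fingers":1},
])

```text
time: 15.1
position: [509.8, 98.2, 88.1]
orientation: [0.59, 0.807, 0.0, 0.0]
wrist_force: [0.8, 0.3, 4.1]
finger_gap: 0.9
```

Call:
drive_tool([
  {"dp":[0,0,1],"spin":0,"fingers":1},
  {"dp":[0,0,0],"spin":0,"fingers":1},
  {"dp":[0,0,0],"spin":0,"fingers":1},
])

```text
time: 15.4
position: [509.8, 98.3, 87.2]
orientation: [0.59, 0.807, 0.0, 0.0]
wrist_force: [-0.8, -0.1, 6.8]
finger_gap: 0.2
```

Call:
drive_tool([
  {"dp":[0,0,0.7],"spin":0,"fingers":1},
  {"dp":[0,0,0],"spin":0,"fingers":1},
  {"dp":[0,0,0],"spin":0,"fingers":1},
])

```text
time: 15.7
position: [509.9, 98.2, 87.1]
orientation: [0.59, 0.807, 0.0, 0.0]
wrist_force: [-3.0, 0.3, 15.1]
finger_gap: 0.3
```

It bottomed out after about 6 mm, with the force rising through 5 N to a hard stop. Lifting off and moving clear.

Call:
drive_tool([
  {"dp":[0,0,-4],"spin":0,"fingers":1},
  {"dp":[0,0,-10],"spin":0,"fingers":1},
  {"dp":[0,0,-30],"spin":0,"fingers":1},
  {"dp":[0,0,-40],"spin":0,"fingers":1},
  {"dp":[0,0,-40],"spin":0,"fingers":1},
  {"dp":[30,-30,-20],"spin":0,"fingers":1},
  {"dp":[40,-30,0],"spin":0,"fingers":1},
  {"dp":[40,-30,0],"spin":0,"fingers":1},
  {"dp":[40,-30,0],"spin":0,"fingers":1},
  {"dp":[0,0,0],"spin":0,"fingers":1},
])

```text
time: 16.7
position: [345.6, 206.5, 230.3]
orientation: [0.589, 0.808, -0.001, -0.001]
wrist_force: [0.4, -0.0, -0.2]
finger_gap: 0.6
```

Call:
drive_tool([
  {"dp":[40,-20,0],"spin":0,"fingers":1},
  {"dp":[40,-20,0],"spin":0,"fingers":1},
  {"dp":[30,-10,0],"spin":0,"fingers":1},
  {"dp":[0,0,0],"spin":0,"fingers":1},
  {"dp":[0,0,0],"spin":0,"fingers":1},
  {"dp":[0,0,0],"spin":0,"fingers":1},
])

```text
time: 17.3
position: [269.4, 293.8, 230.2]
orientation: [0.591, 0.807, -0.0, 0.0]
wrist_force: [-0.2, 0.3, 0.1]
finger_gap: 0.7
```

```bash
python3 - <<'E'
from plant import env, imaging
from h import *
d={n:imaging.read_camera(n) for n in("side","top")};o=pickle.load(open("cam0.pkl","rb"))
crop(d["side"],150,130,370,300,3.6,"pics/s4.png");crop(d["top"],170,130,360,260,4.2,"pics/t4.png")
s=env.get_state();print(s["position"],s["time"],s["wrist_force"])
for n in d:
    m=(cv2.GaussianBlur(cv2.absdiff(d[n]["img"],o[n]["img"]),(3,3),0).max(2)>40).astype(np.uint8)
    k,_,st,_=cv2.connectedComponentsWithStats(m);print(n,[r.tolist() for r in st[1:] if r[4]>15])
E
```

```text
[269.45930356 293.79083347 230.25609776] 17.4 [ 0.09482524  0.82277229 -0.41472299]
side [[0, 0, 93, 210, 7597], [6, 99, 20, 9, 57], [9, 108, 18, 11, 134], [57, 147, 82, 60, 1806], [63, 212, 9, 8, 20], [55, 220, 11, 8, 38], [245, 220, 14, 19, 180], [43, 227, 6, 6, 18], [25, 229, 8, 4, 18], [0, 230, 18, 20, 73], [6, 231, 50, 39, 488], [261, 232, 13, 19, 182], [11, 242, 6, 4, 18], [0, 247, 16, 17, 101], [33, 287, 21, 18, 272], [49, 311, 7, 13, 33]]
top [[293, 196, 11, 12, 95], [278, 201, 11, 12, 84], [92, 292, 57, 86, 2312], [17, 300, 85, 63, 1913], [0, 340, 5, 18, 65], [144, 342, 7, 14, 46], [12, 346, 23, 21, 269], [236, 354, 20, 14, 162], [139, 358, 3, 14, 18], [36, 365, 35, 19, 167], [195, 371, 12, 9, 32], [284, 372, 6, 6, 21], [0, 377, 13, 7, 72]]
```

View pics/s4.png

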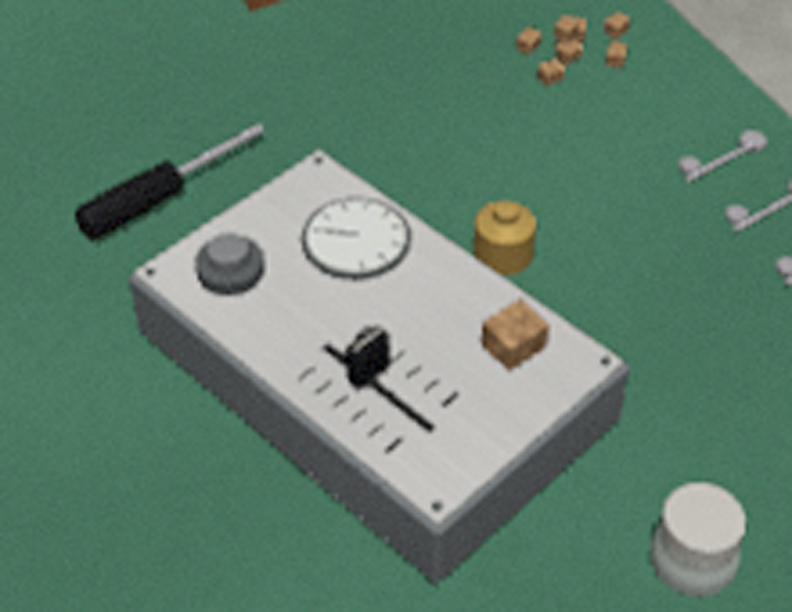

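View pics/t4.png

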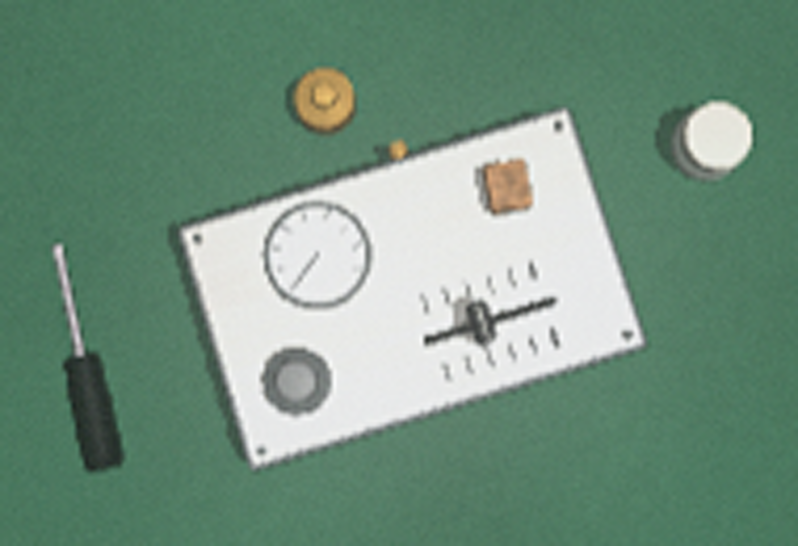

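The lever is at (480,322) in the top view, on the third-notch marks, and the button is up. On the tester, the only image difference from the start is the lever, and the bystanders show none.

```bash
python3 -c "
from plant import finish_job
print(finish_job())"
```

```text
the job is handed in; nothing more can be done
None
```

I pushed the lever with the closed fingertips from behind. The push force fell from about 4–5 N to nothing at each of three clicks, and I stopped right after the third. After backing off, I pressed the start button about 6 mm to its hard stop (it read 15 N at the bottom) and let it come up again. I handed in at about 17.4 s.

Last checks before handing in:
- **Lever:** the top view shows it on the third-notch marks, having moved about 41 mm against 42 mm expected.
- **Button:** it looks the same as at the start, so it is up.
- **Bystanders:** the jar, screwdriver, cork block and weight show no change between the first and last pictures.
- **Arm:** it is clear of everything, and the wrist force is at noise level.

No check failed. The two cameras agreed to about 1 mm on the tester's centre. My two estimates of the button position differed by about 2 mm, so I pressed between them.

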